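# Set the dust extractor's damper lever at the dismantling bench

### The job

Before the next television chassis is opened, set the damper of the blue dust extractor: with a fingertip, push its yellow-knobbed lever anticlockwise (seen from above) all the way to the open stop to clear the vanes, then push it back clockwise until the lever stands over the red marker tab, and leave it there. Only push the lever, gently: do not grip or force it, and do not disturb the salvaged parts standing around and on the extractor.

Things in the scene. Friction and masses are not known exactly. Their poses are not given: they have to be found in the camera images.
- unit: Blue bench-top dust extractor, a fixed steel case 250 x 250 x 85 mm. Origin at the centre of its underside, on the bench; z up. Its front, where the scale lies, faces its own -x. On top is a dark scale plate (radius 120 mm, 2 mm thick) with white ticks around the front half, longer towards the open end, and a black rotating ring (radius 73 mm) whose top is 16 mm above the case's top.
- ring_center (a point): The point on the ring's vertical turning axis, at the height of the case's flat top (85 mm above the bench). It does not move.
- lever_knob (a point): Centre of the top of the lever's upright yellow knob: 18 mm in diameter, 35 mm tall, 105 mm from the ring's axis; its top is 140 mm above the bench. It stands on a flat steel lever bar that runs radially out from the ring, 10 mm wide, its end 114 mm from the axis and its top 105 mm above the bench. This frame's x axis points radially outward along the lever. It moves with the ring.
- damper (a joint): Angle of ring and lever about the vertical axis, in rad: 0 is the shut end, it grows anticlockwise seen from above, 2.0 is fully open at a firm stop (green post; the shut end has a black one; both reach 103 mm above the bench). At 1.0 the lever points to the unit's front (-x). It turns with about 2 N of push at the knob and stays where it is left.
- mark_tab (a point): Centre of the top of the red marker tab, a flat plate 44 mm long radially, 14 mm wide and 2 mm thick, lying on the scale plate under the lever's path, 99 mm from the axis, its top 89 mm above the bench. x axis radially outward. The tab stays where it is: it cannot be pushed.
- marker (a joint): Angle of the red tab's centre line, counted in the same way as joint damper, in rad: the lever stands at the mark when the two angles are equal.
- toroid: Loose bystander: ring-core transformer wrapped in white, 80 mm in diameter, 34 mm tall, on the bench beside or behind the extractor. Origin at the centre of its underside.
- heatsink: Loose bystander: finned aluminium heat sink 70 x 50 x 40 mm, on the bench. Origin at the centre of its underside.
- transformer: Loose bystander: small mains transformer 56 x 46 x 48 mm with a yellow coil, on the bench. Origin at the centre of its underside.
- capacitor: Loose bystander: blue capacitor can 25 mm in diameter, 40 mm tall, standing on a rear corner of the extractor's top, outside the lever's path. Origin at the centre of its underside.

How it is judged:
By the outcome, as a careful person would: the job done as asked, in the order asked, and still so for the second after the job is handed in, with the robot touching nothing.
It also fails if it takes over 58 s, if anything falls off the work surface, if the arm or the gripper's body presses on something with over 40 N, if the wrist force passes 120 N, or if a joint passes its speed limit or range.

### The arm

A 6-joint arm with a two-finger parallel gripper is mounted at the origin on the work surface. World frame = base frame: x ahead of the robot, y to its left, z up, the work surface at z = 0. Lengths are in m, angles in rad, forces in N, time in s.
With the tool pointing down it reaches from about 0.375 to 0.9 m from the base axis. Payload 3.1 kg.
Tool frame: the origin (TCP) lies at the very end of the fingers, on their centre line; the grasp point (between the pads) lies 19 mm behind it; z points along the fingers, y is the direction in which the jaws open and shut (so a half turn about z gives the same grasp; the last joint's range is limited). The gripper opens to 87 mm and grips with 3 to 60 N. Pads are 19 mm wide; open, the fingers measure 117 mm over their backs; the gripper's body (75 mm by 190 mm) begins 51 mm behind the grasp point.
Start: joints at [1.123, 0.527, 1.433, -0, 1.181, -0.178], TCP at [0.167, 0.602, 0.223] pointing down, gripper open.
Joint ranges: [-3.08, 3.08], [-0.75, 2.2], [0.22, 2.44], [-1.43, 4.57], [0, 2.65], [-2.85, 2.85]. Speed limits (rad/s): [2.79, 2.79, 3.14, 3.14, 3.14, 3.14].

### API

Orientations are given as a unit quaternion [x, y, z, w].
In Python, from rig import robot gives the robot as it stands. The module is installed in compiled form; this text tells all that it offers.
- The arm moves only by the tool send_rows, never from a script. Its argument "deltas" is a list of rows, each an object of numbers: "tx", "ty", "tz": the shift along the tool's x, y, z in cm; "rx", "ry", "rz": the turn, a rotation vector about the tool's x, y, z in rad. A call has 1 to 5 rows; each row is the pose to reach, as a shift and turn from the pose commanded when the call began, along the tool's axes at that moment; what a row does not reach only later rows make up. A row lasts 1/12 s, in which the tool goes at most 41.7 mm and 7.16 degrees, less where a joint would pass 70% of its speed; a pose out of reach is approached as far as the arm can. A call with a gripper value outside its range is refused whole. "claw" is the finger opening in cm, from 0 to 8.7, set as the call begins (left out, the last holds). The fingers move at their own pace and stop on an object; "squeeze" is the grip in N (left out, the last holds). Time passes only in rows, so rows that repeat a pose let the fingers close. It gives the time, the measured TCP pose, the force and the opening at its end, in the units of the state.
- robot.get_obs(): the state, without advancing time (a new reading comes with each control period).
- robot.camera(name): name is "scene" or "side" or "wrist"; returns a dict with "color" (480x640x3 uint8, red, green, blue), "z_map" (480x640 float32, m along the optical axis (not along the pixel's ray), 0 where there is no reading), "intrinsics" (3x3 intrinsics, pixels), "R" (3x3) and "t" (3): a world point X has camera coordinates R X + t; the wrist camera has in their place "tool_from_camera" (4x4, takes a point from camera to tool coordinates, whose origin is the TCP and whose axes are the flange's). Camera axes: x right, y down, z forward; pixel columns grow to the right and rows downward; lengths in m; the calibration is good to about 2 mm. A picture is of the moment at which its call begins: read the wrist's pose just before it.
- robot.hand_in(): hands the job in, once; it reports no verdict.
Trained networks look in the newest picture that a camera, given by its name, has taken for a name from the list of things; names that differ only in an ending like _2 or _b are one class to them, and where a whole thing is asked for, a point or a joint stands for the part that bears it (a point fixed in the world has none). Each returns a list of dicts, best first, with "p" (0 to 1); they miss things now and then, are a little off and sometimes report something else, mostly with a low value. They report only what shows in the picture. A call takes as long as a camera call.
- robot.outline_of(label, camera): "pixels" (480x640 bool, what is visible of it) and "xy" ([column, row] in pixels, amid what is visible of it).
- robot.tip_of(label, camera): "xy" ([column, row] in pixels: a listed point, or the origin of a listed thing).
The state is a dict: "time": time; "q": joint angles; "joint_velocities": joint speeds; "joint_torque": joint torques, N m; "position": TCP position; "tool_rot": TCP orientation; "ft_force": force on the tool from outside, world axes, zero at the start; "moment": the same for the moment, N m; "grip_width": finger opening in m.
Only numpy, scipy, OpenCV 4.12 (cv2) and the standard library are available. Lean on these libraries where they do the work, as an engineer would, in place of code of your own. Each camera call takes 0.05 s, during which the arm holds its last target.

## Working session

There is one attempt and no reset: what is moved stays moved. The work goes in short steps, Python scripts to look and compute and a tool call to move; the robot and the scene stay as the last step left them, time stands still between calls to the robot, and variables do not carry over. Pictures are saved under pics/ and viewed, and the job is handed in when it is done.

Besides the shell and the picture viewer there is one more tool, called after ">>>" by a JSON object that holds its "method" and its "body". send_rows: Moves the arm, as the interface text tells. Its arguments: {"type":"object","properties":{"deltas":{"type":"array","items":{"type":"object","properties":{"tx":{"type":"number"},"ty":{"type":"number"},"tz":{"type":"number"},"rx":{"type":"number"},"ry":{"type":"number"},"rz":{"type":"number"}}}},"claw":{"type":"number"},"squeeze":{"type":"number"}},"required":["deltas"]}

```bash
mkdir -p pics; cat > h.py <<'E'
import numpy as np, cv2
from rig import robot
def world(c,uv,z=None):
    K=np.array(c["intrinsics"]);R=np.array(c["R"]);t=np.array(c["t"])
    d=R.T@(np.linalg.inv(K)@np.array([uv[0],uv[1],1.0]));o=-R.T@t
    if z is None:
        zz=c["z_map"][int(round(uv[1])),int(round(uv[0]))]; return o+d*zz
    return o+d*(z-o[2])/d[2]
E
python3 - <<'E'
from h import *
o=robot.get_obs();print(o["time"],o["position"],o["tool_rot"],o["grip_width"])
for n in("scene","side"):
    c=robot.camera(n);cv2.imwrite(f"pics/{n}0.png",c["color"][:,:,::-1])
    for l,z in(("lever_knob",.14),("mark_tab",.089),("ring_center",.085),("unit",0),("toroid",0),("heatsink",0),("transformer",0),("capacitor",.085)):
        r=robot.tip_of(l,n)
        for k in r[:2]: print(n,l,round(k["p"],2),np.round(k["xy"],1),np.round(world(c,k["xy"],z),4))
E
```

```text
0.0 [0.16623954 0.60172618 0.22158421] [ 1.34504955e-01  9.90912341e-01 -1.01377522e-03 -3.47745639e-04] 0.08731729379073294
scene lever_knob 0.9 [360.7 177.3] [0.4833 0.0338 0.14  ]
scene mark_tab 0.61 [363.2 201. ] [0.4861 0.0428 0.089 ]
scene ring_center 0.65 [341.2 238.5] [0.5976 0.0473 0.085 ]
scene unit 0.8 [342.2 266.8] [0.5842 0.0452 0.    ]
scene toroid 0.68 [326.1 346.7] [0.7647 0.0979 0.    ]
scene heatsink 0.75 [454.9 271.2] [ 0.502   0.2427 -0.    ]
scene heatsink 0.2 [328.1 345. ] [0.7602 0.0994 0.    ]
scene transformer 0.97 [232.9 249.4] [ 0.6339 -0.1687  0.    ]
scene capacitor 0.75 [390.8 284.6] [0.6639 0.1665 0.085 ]
side lever_knob 0.67 [397.6 236.6] [0.4886 0.0294 0.14  ]
side mark_tab 0.49 [393.2 268.5] [0.4868 0.0461 0.089 ]
side unit 0.56 [335.1 293.8] [0.5851 0.0423 0.    ]
side toroid 0.92 [230.9 291.1] [0.7629 0.1031 0.    ]
side heatsink 0.58 [342.8 395.6] [0.5038 0.2396 0.    ]
side transformer 0.89 [346.3 222.1] [ 0.6405 -0.188   0.    ]
side capacitor 0.81 [262.  290.7] [0.6614 0.1657 0.085 ]
```

View pics/scene0.png

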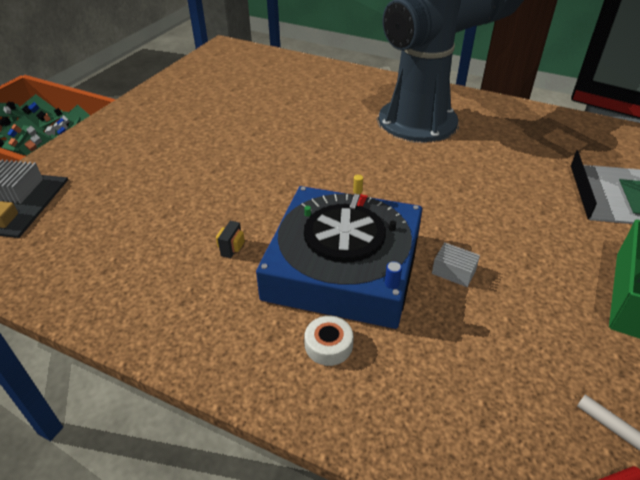

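View pics/side0.png

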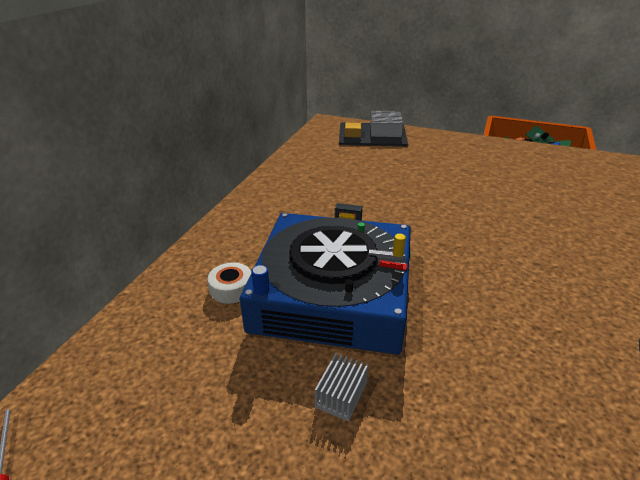

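```bash
cat > meas.py <<'E'
from h import *
def cloud(c,m=None):
    v,u=np.mgrid[:480,:640]; z=c["z_map"]; K=np.array(c["intrinsics"])
    p=np.stack([(u-K[0,2])/K[0,0]*z,(v-K[1,2])/K[1,1]*z,z],-1)
    return (p-np.array(c["t"]))@np.array(c["R"])
E
python3 - <<'E'
from meas import *
for n in("scene","side"):
    c=robot.camera(n);P=cloud(c);m=robot.outline_of("unit",n)[0]["pixels"]|True
    ok=(c["z_map"]>0)&(abs(P[...,0]-.59)<.22)&(abs(P[...,1]-.045)<.22)
    s=ok&(abs(P[...,2]-.0855)<.006)
    rgb=c["color"].astype(int)
    q=P[s][:,:2].astype(np.float32)
    print(n,len(q),cv2.minAreaRect(q), np.median(P[s][:,2]))
    # disk top 
    h=cv2.cvtColor(c["color"],cv2.COLOR_RGB2HSV)
    b=ok&(P[...,2]>.097)&(P[...,2]<.104)&(h[...,2]<60)
    r=P[b][:,:2].astype(np.float32); print("ring",len(r),cv2.minEnclosingCircle(r),cv2.minAreaRect(r))
    ye=ok&(h[...,0]>20)&(h[...,0]<35)&(h[...,1]>150)&(h[...,2]>100)&(P[...,2]>.1)
    print("knob",ye.sum(),np.median(P[ye],0),P[ye].max(0))
    yt=ye&(P[...,2]>.137);print("top",yt.sum(),P[yt].mean(0))
    re=ok&((h[...,0]<6)|(h[...,0]>174))&(h[...,1]>150)&(h[...,2]>80)&(P[...,2]>.08)&(P[...,2]<.095)
    print("tab",re.sum(),P[re].mean(0),cv2.minAreaRect(P[re][:,:2].astype(np.float32)))
    L=cv2.resize(c["color"][150:310,240:440],None,fx=4,fy=4)[:,:,::-1] if n=="scene" else cv2.resize(c["color"][200:350,230:430],None,fx=4,fy=4)[:,:,::-1]
    cv2.imwrite(f"pics/{n}1.png",L[:600])
E
```

```text
scene 8948 ((0.5888200402259827, 0.0494704470038414), (0.2519529461860657, 0.24890412390232086), 10.481744766235352) 0.08616630439762443
ring 2350 ((0.5834577083587646, 0.05773753300309181), 0.08299539238214493) ((0.5883635878562927, 0.04906793311238289), (0.14622646570205688, 0.1461489200592041), 77.94905853271484)
knob 153 [0.49133306 0.03153034 0.13042735] [0.49560048 0.03828472 0.14202269]
top 47 [0.48633042 0.0295717  0.13963022]
tab 73 [0.48448402 0.03843487 0.08914793] ((0.48521560430526733, 0.038080427795648575), (0.03560328483581543, 0.013910666108131409), 3.914559841156006)
side 9242 ((0.5878095626831055, 0.0488872230052948), (0.2491687536239624, 0.251756876707077), 10.276558876037598) 0.08728886230234967
ring 2627 ((0.5841178297996521, 0.07495729625225067), 0.1140495166182518) ((0.5802608728408813, 0.05559605360031128), (0.20756351947784424, 0.16458147764205933), 19.27821922302246)
knob 90 [0.4864313  0.03476389 0.14011058] [0.49334304 0.03906568 0.14236283]
top 53 [0.48543694 0.02943555 0.14081838]
tab 158 [0.49030411 0.03766251 0.08991675] ((0.49071234464645386, 0.037362828850746155), (0.04386700317263603, 0.017214391380548477), 3.3364031314849854)
```

```bash
ls pics
```

```text
scene0.png
scene1.png
side0.png
side1.png
```

View pics/side1.png

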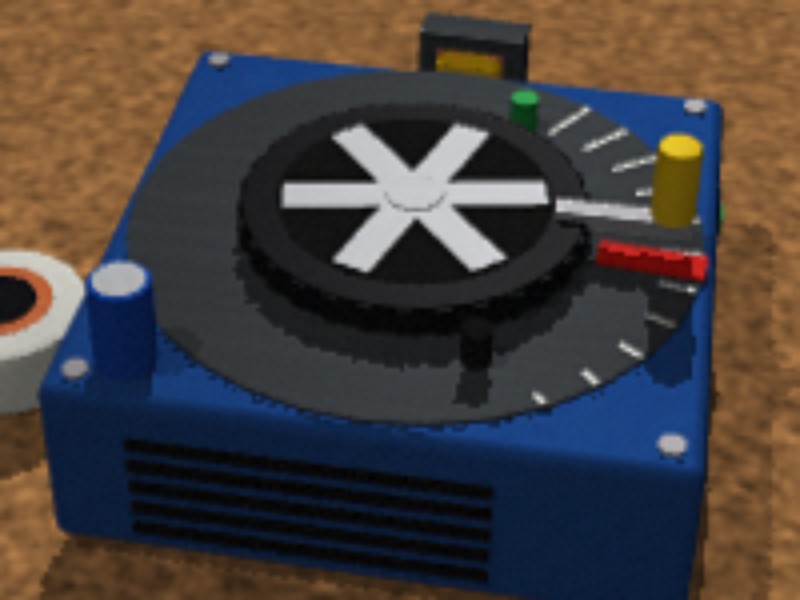

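View pics/scene1.png

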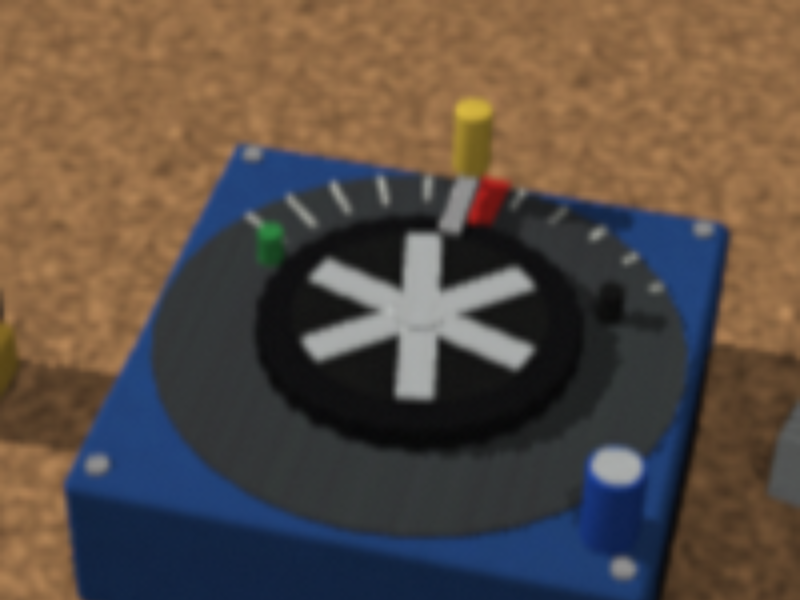

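```bash
cat > plan.py <<'E'
from h import *
from scipy.spatial.transform import Rotation as Ro
C=np.array([.5883,.0491]); YAW=np.radians(10.4)
def az(a): return YAW+np.pi+(a-1.0)      # lever angle -> world azimuth
def pose(a,s,z,r=.105,turn=0):
    """tool pose for lever angle a, s = offset on the clockwise side (m)"""
    p=az(a);u=np.array([np.cos(p),np.sin(p)]);cw=np.array([np.sin(p),-np.cos(p)])
    xy=C+r*u+s*cw
    y=np.r_[-np.array([np.cos(p+turn),np.sin(p+turn)]),0];zt=np.array([0,0,-1.]);x=np.cross(y,zt)
    return np.r_[xy,z],Ro.from_matrix(np.stack([x,y,zt],1))
def delta(targets,obs=None):
    o=obs or robot.get_obs();R0=Ro.from_quat(o["tool_rot"]);p0=np.array(o["position"])
    for t in targets:
        p,R=t;d=R0.inv().apply(p-p0)*100;w=(R0.inv()*R).as_rotvec()
        print("t",np.round(d,2),"r",np.round(w,3))
def state():
    o=robot.get_obs();p=np.array(o["position"]);d=p[:2]-C
    print("t=%.2f"%o["time"],"p",np.round(p,4),"F",np.round(o["ft_force"],2),"q",np.round(o["q"],2),"lev az-a",round((np.arctan2(d[1],d[0])-YAW-np.pi+1)%(2*np.pi),3),"r",round(np.hypot(*d),4))
    return o
E
python3 -c "
from plan import *
state();delta([pose(1.01,.04,.2)])"
```

```text
t=1.10 p [0.1665 0.6024 0.2225] F [-0.3   0.13  0.35] q [ 1.12  0.53  1.43 -0.    1.18 -0.18] lev az-a 6.182 r 0.6957
t [-44.21 -43.17   2.26] r [-0.     0.     1.109]
```

>>> {"method": "send_rows", "body": {"deltas": [{"tx": -44.2,"ty": -43.2,"tz": 2.2,"rz": 1.109},{"tx": -44.2,"ty": -43.2,"tz": 2.2,"rz": 1.109},{"tx": -44.2,"ty": -43.2,"tz": 2.2,"rz": 1.109},{"tx": -44.2,"ty": -43.2,"tz": 2.2,"rz": 1.109},{"tx": -44.2,"ty": -43.2,"tz": 2.2,"rz": 1.109}], "claw": 0, "squeeze": 5}}

```text
schema error: expected keys tx, ty, tz, rx, ry, rz
```

```bash
python3 -c "
from plan import *
state();delta([pose(1.01,.04,.2)])"
```

```text
t=1.10 p [0.1665 0.6024 0.2225] F [-0.3   0.13  0.35] q [ 1.12  0.53  1.43 -0.    1.18 -0.18] lev az-a 6.182 r 0.6957
t [-44.21 -43.17   2.26] r [-0.     0.     1.109]
```

All six keys are needed in each row.

>>> {"method": "send_rows", "body": {"deltas": [{"tx": -44.2,"ty": -43.2,"tz": 2.2,"rx": 0,"ry": 0,"rz": 1.109},{"tx": -44.2,"ty": -43.2,"tz": 2.2,"rx": 0,"ry": 0,"rz": 1.109},{"tx": -44.2,"ty": -43.2,"tz": 2.2,"rx": 0,"ry": 0,"rz": 1.109},{"tx": -44.2,"ty": -43.2,"tz": 2.2,"rx": 0,"ry": 0,"rz": 1.109},{"tx": -44.2,"ty": -43.2,"tz": 2.2,"rx": 0,"ry": 0,"rz": 1.109}], "claw": 0, "squeeze": 5}}

```text
time: 1.52
position: [0.2718, 0.4209, 0.2152]
tool_rot: [0.435, 0.9, 0.0, 0.0]
ft_force: [0.8, 0.1, -0.4]
grip_width: 0.0618
```

```bash
python3 -c "
from plan import *
state();delta([pose(1.01,.04,.2)])"
```

```text
t=1.52 p [0.2718 0.4209 0.2152] F [ 0.8   0.15 -0.41] q [ 0.77  0.37  1.75 -0.    1.02  0.1 ] lev az-a 6.236 r 0.4883
t [-40.41  -5.79   1.52] r [ 0.001 -0.     0.479]
```

>>> {"method": "send_rows", "body": {"deltas": [{"tx": -40,"ty": -5.8,"tz": 1.5,"rx": 0,"ry": 0,"rz": 0.45},{"tx": -40,"ty": -5.8,"tz": 1.5,"rx": 0,"ry": 0,"rz": 0.45},{"tx": -40,"ty": -5.8,"tz": 1.5,"rx": 0,"ry": 0,"rz": 0.45},{"tx": -40,"ty": -5.8,"tz": 1.5,"rx": 0,"ry": 0,"rz": 0.45},{"tx": -40,"ty": -5.8,"tz": 1.5,"rx": 0,"ry": 0,"rz": 0.45}]}}

```text
time: 1.93
position: [0.3777, 0.2413, 0.2077]
tool_rot: [0.624, 0.782, 0.0, 0.0]
ft_force: [0.1, -0.5, 0.2]
grip_width: 0.0282
```

```bash
python3 -c "
from plan import *
state();delta([pose(1.01,.04,.2)])"
```

```text
t=1.93 p [0.3777 0.2413 0.2077] F [ 0.13 -0.53  0.22] q [0.32 0.31 1.88 0.   0.95 0.09] lev az-a 0.079 r 0.2851
t [-19.08   5.9    0.77] r [ 0.001 -0.     0.032]
```

>>> {"method": "send_rows", "body": {"deltas": [{"tx": -19,"ty": 5.9,"tz": 0.8,"rx": 0,"ry": 0,"rz": 0.03},{"tx": -19,"ty": 5.9,"tz": 0.8,"rx": 0,"ry": 0,"rz": 0.03},{"tx": -19,"ty": 5.9,"tz": 0.8,"rx": 0,"ry": 0,"rz": 0.03},{"tx": -19,"ty": 5.9,"tz": 0.8,"rx": 0,"ry": 0,"rz": 0.03},{"tx": -19,"ty": 5.9,"tz": 0.8,"rx": 0,"ry": 0,"rz": 0.03}]}}

```text
time: 2.35
position: [0.4788, 0.0681, 0.1997]
tool_rot: [0.635, 0.772, 0.0, 0.001]
ft_force: [0.8, -0.4, 0.4]
grip_width: 0.0017
```

```bash
python3 - <<'E'
from plan import *
o=state();delta([pose(1.01,.03,.2),pose(1.01,.03,.115)])
c=robot.camera("wrist");cv2.imwrite("pics/w1.png",c["color"][:,:,::-1]);print(np.round(c["tool_from_camera"],3))
c=robot.camera("side");cv2.imwrite("pics/s2.png",c["color"][:,:,::-1])
E
```

```text
t=2.35 p [0.4788 0.0681 0.1997] F [ 0.84 -0.44  0.38] q [-0.09  0.37  1.81 -0.    0.96 -0.28] lev az-a 0.646 r 0.1111
t [-0.95 -0.12 -0.03] r [0.002 0.001 0.003]
t [-0.94 -0.13  8.47] r [0.002 0.001 0.003]
[[ 0.001 -0.965 -0.261  0.071]
 [ 1.     0.001  0.001 -0.001]
 [-0.001 -0.261  0.965 -0.162]
 [ 0.     0.     0.     1.   ]]
```

View pics/w1.png

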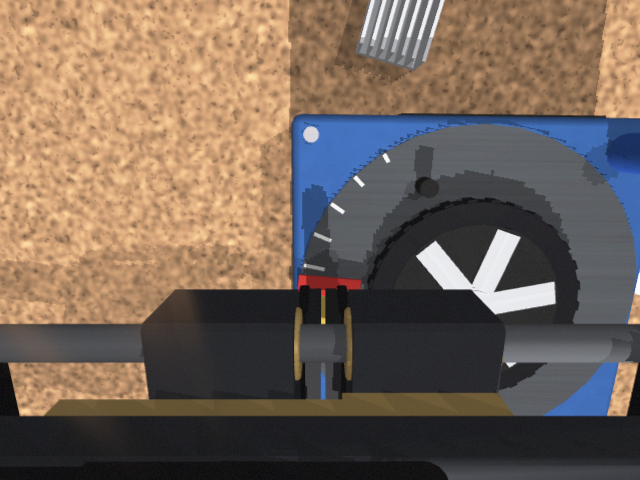

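View pics/s2.png

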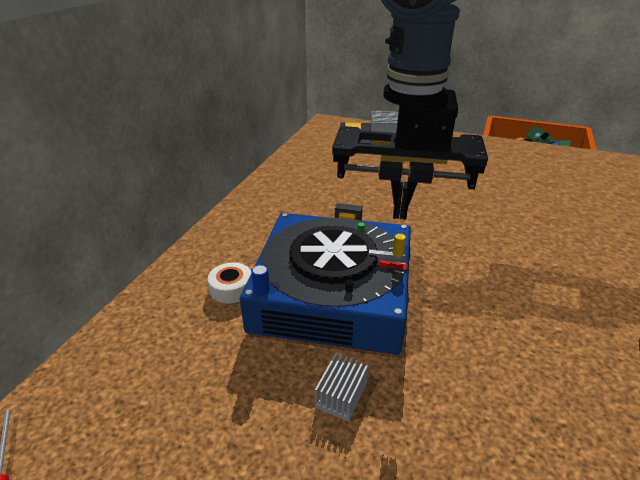

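>>> {"method": "send_rows", "body": {"deltas": [{"tx": -0.5,"ty": -0.1,"tz": 2.5,"rx": 0,"ry": 0,"rz": 0},{"tx": -0.9,"ty": -0.1,"tz": 5.0,"rx": 0,"ry": 0,"rz": 0},{"tx": -0.9,"ty": -0.1,"tz": 7.0,"rx": 0,"ry": 0,"rz": 0},{"tx": -0.9,"ty": -0.1,"tz": 8.4,"rx": 0,"ry": 0,"rz": 0},{"tx": -0.9,"ty": -0.1,"tz": 8.4,"rx": 0,"ry": 0,"rz": 0}]}}

```text
time: 2.87
position: [0.4751, 0.0629, 0.1131]
tool_rot: [0.634, 0.773, -0.002, -0.003]
ft_force: [-0.8, 0.4, 0.5]
grip_width: 0.0004
```

```bash
python3 - <<'E'
from plan import *
o=state();delta([pose(1.01,s,.115) for s in(.0225,.019,.0185)]+[pose(a,.0185,.115) for a in(1.05,1.1,1.2)])
c=robot.camera("side");cv2.imwrite("pics/s3.png",cv2.resize(c["color"][150:310,280:480],None,fx=4,fy=3.75)[:,:,::-1])
E
```

```text
t=2.87 p [0.4751 0.0629 0.1131] F [-0.83  0.37  0.48] q [-0.1   0.52  1.89  0.    0.74 -0.3 ] lev az-a 0.698 r 0.114
t [-1.26  0.34 -0.19] r [-0.006 -0.002  0.005]
t [-1.61  0.34 -0.19] r [-0.006 -0.002  0.005]
t [-1.66  0.34 -0.19] r [-0.006 -0.002  0.005]
t [-2.08  0.27 -0.19] r [-0.006 -0.002 -0.035]
t [-2.61  0.21 -0.19] r [-0.006 -0.002 -0.085]
t [-3.67  0.17 -0.2 ] r [-0.006 -0.003 -0.185]
```

View pics/s3.png

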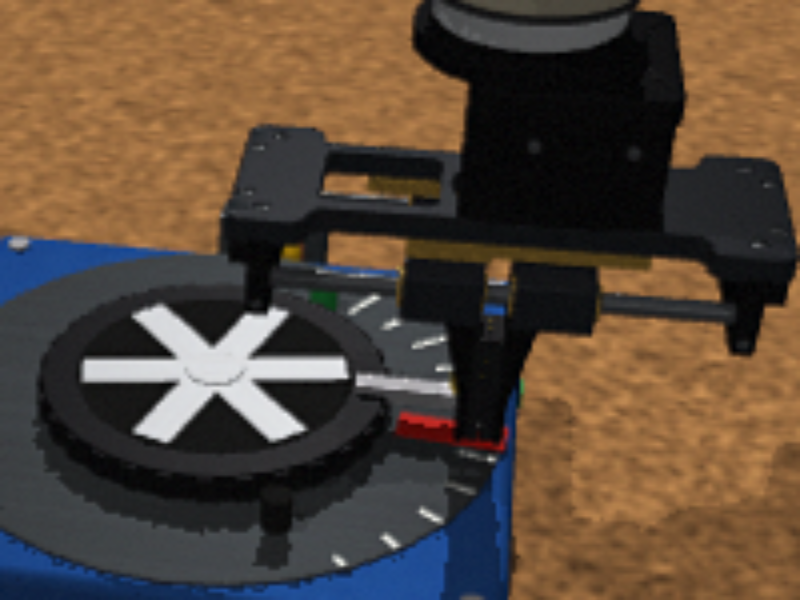

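>>> {"method": "send_rows", "body": {"deltas": [{"tx": -0.4,"ty": 0.1,"tz": -0.1,"rx": 0,"ry": 0,"rz": 0},{"tx": -0.8,"ty": 0.2,"tz": -0.1,"rx": 0,"ry": 0,"rz": 0},{"tx": -1.1,"ty": 0.3,"tz": -0.1,"rx": 0,"ry": 0,"rz": 0},{"tx": -1.4,"ty": 0.3,"tz": -0.1,"rx": 0,"ry": 0,"rz": 0},{"tx": -1.7,"ty": 0.3,"tz": -0.1,"rx": 0,"ry": 0,"rz": 0}]}}

```text
time: 3.33
position: [0.4847, 0.0459, 0.1172]
tool_rot: [0.635, 0.773, 0.001, 0.001]
ft_force: [0.8, 1.3, 1.3]
grip_width: 0.0006
```

```bash
python3 - <<'E'
from plan import *
o=state();delta([pose(a,.0185,.115) for a in(1.01,1.05,1.1,1.2)])
E
```

```text
t=3.33 p [0.4847 0.0459 0.1172] F [0.77 1.32 1.3 ] q [-0.14  0.51  1.88  0.    0.75 -0.33] lev az-a 0.849 r 0.1036
t [ 0.19 -0.27  0.22] r [ 0.002 -0.     0.004]
t [-0.23 -0.34  0.22] r [ 0.002 -0.    -0.036]
t [-0.76 -0.4   0.22] r [ 0.002 -0.    -0.086]
t [-1.83 -0.44  0.22] r [ 0.002  0.    -0.186]
```

```bash
python3 - <<'E'
from plan import *
delta([pose(a,.0185,.115) for a in(1.08,1.12,1.16,1.20,1.25)])
E
```

```text
t [-0.55 -0.38  0.22] r [ 0.002 -0.    -0.066]
t [-0.97 -0.41  0.22] r [ 0.002 -0.    -0.106]
t [-1.4  -0.43  0.22] r [ 0.002  0.    -0.146]
t [-1.83 -0.44  0.22] r [ 0.002  0.    -0.186]
t [-2.36 -0.42  0.22] r [ 0.002  0.    -0.236]
```

>>> {"method": "send_rows", "body": {"deltas": [{"tx": -0.5,"ty": -0.2,"tz": 0.1,"rx": 0,"ry": 0,"rz": -0.06},{"tx": -0.95,"ty": -0.3,"tz": 0.2,"rx": 0,"ry": 0,"rz": -0.1},{"tx": -1.4,"ty": -0.4,"tz": 0.2,"rx": 0,"ry": 0,"rz": -0.146},{"tx": -1.85,"ty": -0.42,"tz": 0.2,"rx": 0,"ry": 0,"rz": -0.186},{"tx": -2.35,"ty": -0.42,"tz": 0.2,"rx": 0,"ry": 0,"rz": -0.236}]}}

```text
time: 3.75
position: [0.4843, 0.0222, 0.1146]
tool_rot: [0.539, 0.843, 0.0, -0.0]
ft_force: [-0.2, 2.8, -0.1]
grip_width: 0.0007
```

```bash
python3 - <<'E'
from plan import *
state();delta([pose(a,.0185,.115) for a in(1.25,1.3,1.35,1.40,1.45,1.5)])
E
```

```text
t=3.75 p [0.4843 0.0222 0.1146] F [-0.24  2.79 -0.11] q [-0.19  0.52  1.88  0.    0.74 -0.62] lev az-a 1.071 r 0.1075
t [-0.06  0.07 -0.04] r [ 0.    -0.001  0.002]
t [-0.59 -0.01 -0.04] r [ 0.    -0.001 -0.048]
t [-1.12 -0.06 -0.04] r [ 0.    -0.001 -0.098]
t [-1.65 -0.09 -0.04] r [ 0.    -0.001 -0.148]
t [-2.18 -0.09 -0.04] r [ 0.001 -0.001 -0.198]
t [-2.72 -0.06 -0.04] r [ 0.001 -0.001 -0.248]
```

Good tracking, about 2.8 N. Continue.

>>> {"method": "send_rows", "body": {"deltas": [{"tx": -0.55,"ty": 0,"tz": 0,"rx": 0,"ry": 0,"rz": -0.05},{"tx": -1.1,"ty": -0.05,"tz": 0,"rx": 0,"ry": 0,"rz": -0.1},{"tx": -1.65,"ty": -0.08,"tz": 0,"rx": 0,"ry": 0,"rz": -0.15},{"tx": -2.18,"ty": -0.08,"tz": 0,"rx": 0,"ry": 0,"rz": -0.2},{"tx": -2.7,"ty": -0.05,"tz": 0,"rx": 0,"ry": 0,"rz": -0.25}]}}

```text
time: 4.17
position: [0.4939, -0.0026, 0.1145]
tool_rot: [0.429, 0.903, -0.0, -0.001]
ft_force: [-2.0, 1.4, 2.1]
grip_width: 0.0005
```

```bash
python3 - <<'E'
from plan import *
state();delta([pose(a,.0185,.115) for a in(1.5,1.55,1.6,1.65,1.70,1.75)])
E
```

```text
t=4.17 p [ 0.4939 -0.0026  0.1145] F [-2.04  1.4   2.15] q [-0.23  0.53  1.86  0.    0.76 -0.92] lev az-a 1.319 r 0.1076
t [-0.08  0.08 -0.05] r [-0.002 -0.003  0.003]
t [-0.61  0.   -0.05] r [-0.001 -0.003 -0.047]
t [-1.14 -0.05 -0.05] r [-0.001 -0.003 -0.097]
t [-1.67 -0.08 -0.05] r [-0.001 -0.003 -0.147]
t [-2.21 -0.08 -0.05] r [-0.001 -0.003 -0.197]
t [-2.74 -0.05 -0.05] r [-0.001 -0.003 -0.247]
```

>>> {"method": "send_rows", "body": {"deltas": [{"tx": -0.55,"ty": 0,"tz": 0,"rx": 0,"ry": 0,"rz": -0.05},{"tx": -1.1,"ty": -0.03,"tz": 0,"rx": 0,"ry": 0,"rz": -0.1},{"tx": -1.65,"ty": -0.05,"tz": 0,"rx": 0,"ry": 0,"rz": -0.15},{"tx": -2.18,"ty": -0.05,"tz": 0,"rx": 0,"ry": 0,"rz": -0.2},{"tx": -2.7,"ty": -0.02,"tz": 0,"rx": 0,"ry": 0,"rz": -0.25}]}}

```text
time: 4.58
position: [0.5097, -0.0239, 0.1143]
tool_rot: [0.313, 0.95, -0.001, -0.003]
ft_force: [-3.2, -0.5, 2.6]
grip_width: 0.0006
```

```bash
python3 - <<'E'
from plan import *
state();delta([pose(a,.0185,.115) for a in(1.75,1.8,1.85,1.9,1.93,1.96)])
E
```

```text
t=4.58 p [ 0.5097 -0.0239  0.1143] F [-3.24 -0.54  2.61] q [-0.27  0.54  1.81 -0.    0.79 -1.2 ] lev az-a 1.567 r 0.1073
t [-0.1   0.05 -0.07] r [-0.003 -0.005  0.003]
t [-0.63 -0.03 -0.07] r [-0.003 -0.005 -0.047]
t [-1.16 -0.08 -0.08] r [-0.003 -0.005 -0.097]
t [-1.69 -0.11 -0.08] r [-0.002 -0.005 -0.147]
t [-2.01 -0.12 -0.08] r [-0.002 -0.005 -0.177]
t [-2.33 -0.11 -0.08] r [-0.002 -0.005 -0.207]
```

>>> {"method": "send_rows", "body": {"deltas": [{"tx": -0.5,"ty": 0,"tz": 0,"rx": 0,"ry": 0,"rz": -0.05},{"tx": -1.0,"ty": -0.03,"tz": 0,"rx": 0,"ry": 0,"rz": -0.1},{"tx": -1.4,"ty": -0.05,"tz": 0,"rx": 0,"ry": 0,"rz": -0.13},{"tx": -1.7,"ty": -0.05,"tz": 0,"rx": 0,"ry": 0,"rz": -0.16},{"tx": -1.95,"ty": -0.05,"tz": 0,"rx": 0,"ry": 0,"rz": -0.18}]}}

```text
time: 5.0
position: [0.525, -0.0369, 0.1142]
tool_rot: [0.226, 0.974, -0.001, -0.003]
ft_force: [-4.7, -2.9, 1.2]
grip_width: 0.0004
```

```bash
python3 - <<'E'
from plan import *
o=state();F=np.array(o["ft_force"]);print("tangential",F@Ro.from_quat(o["tool_rot"]).as_matrix())
delta([pose(a,.0185,.115) for a in(1.93,1.96,2.0,2.02)])
E
```

```text
t=5.00 p [ 0.525  -0.0369  0.1142] F [-4.72 -2.88  1.23] q [-0.28  0.56  1.77 -0.    0.81 -1.39] lev az-a 1.755 r 0.1068
tangential [ 2.96669094 -4.67114508 -1.20537932]
t [-0.01  0.01 -0.08] r [-0.003 -0.005  0.002]
t [-0.33 -0.04 -0.08] r [-0.003 -0.005 -0.028]
t [-0.75 -0.09 -0.08] r [-0.003 -0.005 -0.068]
t [-0.96 -0.11 -0.08] r [-0.003 -0.005 -0.088]
```

```bash
python3 - <<'E'
from plan import *
c=robot.camera("side");a=cv2.resize(c["color"][150:310,280:480],None,fx=4,fy=3.75)[:,:,::-1];cv2.imwrite("pics/s4.png",a)
c=robot.camera("wrist");cv2.imwrite("pics/w4.png",c["color"][:,:,::-1])
E
```

```text
(no output)
```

View pics/s4.png

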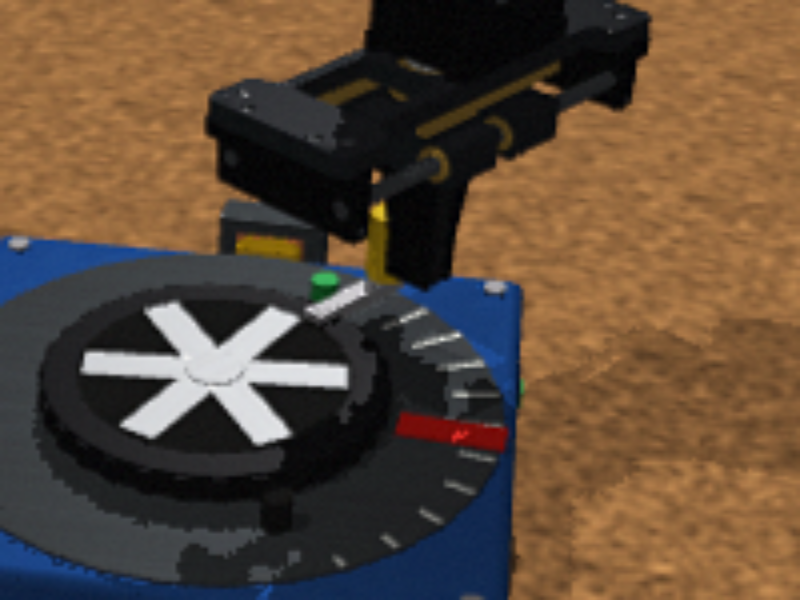

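View pics/w4.png

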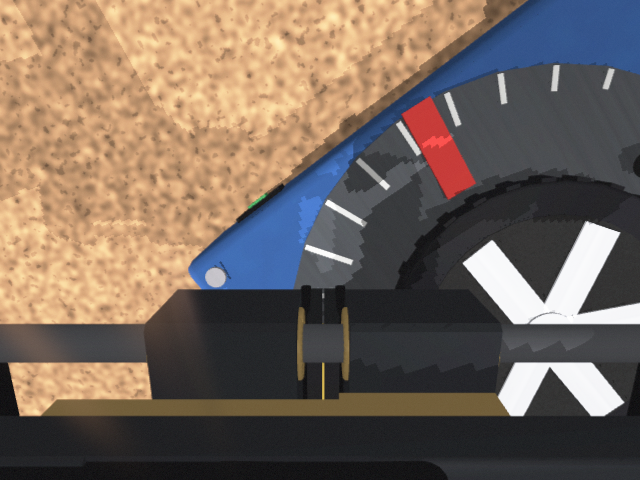

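```bash
cat > wt.py <<'E'
from plan import *
def wcam():
    o=robot.get_obs();c=robot.camera("wrist")
    T=np.eye(4);T[:3,:3]=Ro.from_quat(o["tool_rot"]).as_matrix();T[:3,3]=o["position"]
    M=np.linalg.inv(T@np.array(c["tool_from_camera"]));c["R"]=M[:3,:3];c["t"]=M[:3,3];return c
def ang(p): 
    d=np.array(p)[:2]-C;return (np.arctan2(d[1],d[0])-YAW-np.pi+1)%(2*np.pi),np.hypot(*d)
def redtab(c):
    h=cv2.cvtColor(c["color"],cv2.COLOR_RGB2HSV)
    m=(((h[...,0]<6)|(h[...,0]>174))&(h[...,1]>140)&(h[...,2]>60)).astype(np.uint8)
    n,l,s,ce=cv2.connectedComponentsWithStats(m)
    best=None
    for i in range(1,n):
        if s[i,4]<60: continue
        w=world(c,ce[i],.089)
        if abs(ang(w)[1]-.099)<.02:
            v,u=np.where(l==i);P=np.array([world(c,(a,b),.089)[:2] for a,b in zip(u,v)])
            r=cv2.minAreaRect(P.astype(np.float32));print("tab n",s[i,4],"mean",np.round(P.mean(0),4),"ang",np.round(ang(P.mean(0)),4),"rect",np.round(r[0],4),np.round(r[1],4),round(r[2],2),"ang",np.round(ang(r[0]),4))
def knobtop(c,z=.14):
    for k in robot.tip_of("lever_knob",c["name"])[:1]: 
        w=world(c,k["xy"],z);print("net knob",round(k["p"],2),np.round(k["xy"],1),np.round(w,4),"ang",np.round(ang(w),4))
E
python3 - <<'E'
from wt import *
c=wcam();redtab(c)
P=np.linalg.norm
for n in("scene","side"):
    c=robot.camera(n);c["name"]=n;redtab(c);knobtop(c)
# ring center via wrist net
print(robot.tip_of("ring_center","wrist")[:1],robot.tip_of("mark_tab","wrist")[:1])
c=wcam()
for l,z in(("ring_center",.085),("mark_tab",.089)):
    for k in robot.tip_of(l,"wrist")[:1]: w=world(c,k["xy"],z);print(l,w,ang(w))
E
```

```text
tab n 3269 mean [0.4883 0.0378] ang [0.9311 0.1007] rect [0.4889 0.0378] [0.0441 0.0143] 5.81 ang [0.9313 0.1001]
tab n 83 mean [0.4859 0.0385] ang [0.9219 0.103 ] rect [0.4857 0.0379] [0.0351 0.0144] 5.68 ang [0.9275 0.1032]
net knob 0.65 [311.6 183.5] [ 0.5404 -0.0397  0.14  ] ang [1.8945 0.1009]
tab n 175 mean [0.4907 0.0369] ang [0.9426 0.0983] rect [0.4906 0.0367] [0.0437 0.017 ] 5.58 ang [0.9449 0.0985]
net knob 0.81 [376.2 207.6] [ 0.5431 -0.0435  0.14  ] ang [1.9352 0.103 ]
[{'xy': [529.0, 318.8], 'p': 0.7}] [{'xy': [440.1, 149.5], 'p': 0.67}]
ring_center [0.58885465 0.04935065 0.085     ] (np.float64(4.384513964482144), np.float64(0.0006086593121842942))
mark_tab [0.48961089 0.0373553  0.089     ] (np.float64(0.9369356719303994), np.float64(0.09938550688865315))
```

>>> {"method": "send_rows", "body": {"deltas": [{"tx": -0.2,"ty": 0,"tz": -0.05,"rx": 0,"ry": 0,"rz": -0.02},{"tx": -0.4,"ty": -0.03,"tz": -0.05,"rx": 0,"ry": 0,"rz": -0.035},{"tx": -0.6,"ty": -0.05,"tz": -0.05,"rx": 0,"ry": 0,"rz": -0.055}]}}

```text
time: 5.85
position: [0.5314, -0.038, 0.1146]
tool_rot: [0.2, 0.98, 0.001, -0.002]
ft_force: [-6.7, 2.9, 3.5]
grip_width: 0.0003
```

```bash
cat > st.py <<'E'
from plan import *
o=state();F=np.array(o["ft_force"]);print("Ftool",np.round(F@Ro.from_quat(o["tool_rot"]).as_matrix(),2))
E
cat >> st.py <<'E'
delta([pose(a,.0185,.115) for a in(1.93,1.96,2.0,2.02)])
E
python3 st.py
```

```text
t=5.85 p [ 0.5314 -0.038   0.1146] F [-6.71  2.86  3.51] q [-0.28  0.56  1.76  0.    0.82 -1.45] lev az-a 1.811 r 0.1041
Ftool [ 7.31  0.01 -3.48]
t [ 0.62 -0.13 -0.04] r [ 0.    -0.004  0.057]
t [ 0.31 -0.2  -0.04] r [ 0.    -0.004  0.027]
t [-0.11 -0.28 -0.04] r [ 0.    -0.004 -0.013]
t [-0.32 -0.31 -0.04] r [ 0.    -0.004 -0.033]
```

>>> {"method": "send_rows", "body": {"deltas": [{"tx": -0.2,"ty": -0.1,"tz": 0,"rx": 0,"ry": 0,"rz": -0.01},{"tx": -0.3,"ty": -0.1,"tz": 0,"rx": 0,"ry": 0,"rz": -0.02},{"tx": -0.3,"ty": -0.1,"tz": 0,"rx": 0,"ry": 0,"rz": -0.02}]}}

```text
time: 6.1
position: [0.5312, -0.0384, 0.1145]
tool_rot: [0.19, 0.982, 0.002, -0.005]
ft_force: [-8.2, 4.2, 5.2]
grip_width: 0.0006
```

```bash
python3 st.py
```

```text
t=6.10 p [ 0.5312 -0.0384  0.1145] F [-8.19  4.22  5.16] q [-0.28  0.57  1.76  0.    0.83 -1.47] lev az-a 1.811 r 0.1045
Ftool [ 9.23  0.86 -5.07]
t [ 0.62 -0.07 -0.04] r [ 0.001 -0.01   0.076]
t [ 0.31 -0.15 -0.04] r [ 0.001 -0.01   0.046]
t [-0.11 -0.23 -0.05] r [ 0.001 -0.01   0.006]
t [-0.32 -0.27 -0.05] r [ 0.001 -0.01  -0.014]
```

>>> {"method": "send_rows", "body": {"deltas": [{"tx": 0.7,"ty": 0,"tz": 0,"rx": 0,"ry": 0,"rz": 0},{"tx": 1.5,"ty": 0,"tz": 0,"rx": 0,"ry": 0,"rz": 0},{"tx": 1.8,"ty": 0,"tz": -2.5,"rx": 0,"ry": 0,"rz": 0},{"tx": 1.8,"ty": 0,"tz": -6,"rx": 0,"ry": 0,"rz": 0},{"tx": 1.8,"ty": 0,"tz": -7,"rx": 0,"ry": 0,"rz": 0}]}}

```text
time: 6.52
position: [0.5219, -0.035, 0.1891]
tool_rot: [0.19, 0.982, -0.0, 0.005]
ft_force: [1.2, 0.2, 0.3]
grip_width: 0.0005
```

```bash
python3 - <<'E'
from wt import *
state()
c=robot.camera("side");c["name"]="side";knobtop(c);cv2.imwrite("pics/s5.png",cv2.resize(c["color"][150:310,280:480],None,fx=4,fy=3.75)[:,:,::-1])
c=robot.camera("scene");c["name"]="scene";knobtop(c)
delta([pose(2.0,-.045,.185,turn=-.3),pose(2.0,-.035,.185,turn=-.3)])
E
```

```text
t=6.52 p [ 0.5219 -0.035   0.1891] F [1.2  0.2  0.32] q [-0.28  0.43  1.73  0.    0.97 -1.47] lev az-a 1.721 r 0.1071
net knob 0.68 [371.5 207.4] [ 0.5509 -0.0412  0.14  ] ang [1.9963 0.0978]
net knob 0.69 [306.8 185.6] [ 0.5499 -0.0447  0.14  ] ang [2.0009 0.1013]
t [-7.78 -0.19 -0.  ] r [0.001 0.001 0.306]
t [-6.78 -0.18 -0.01] r [0.001 0.001 0.306]
```

View pics/s5.png

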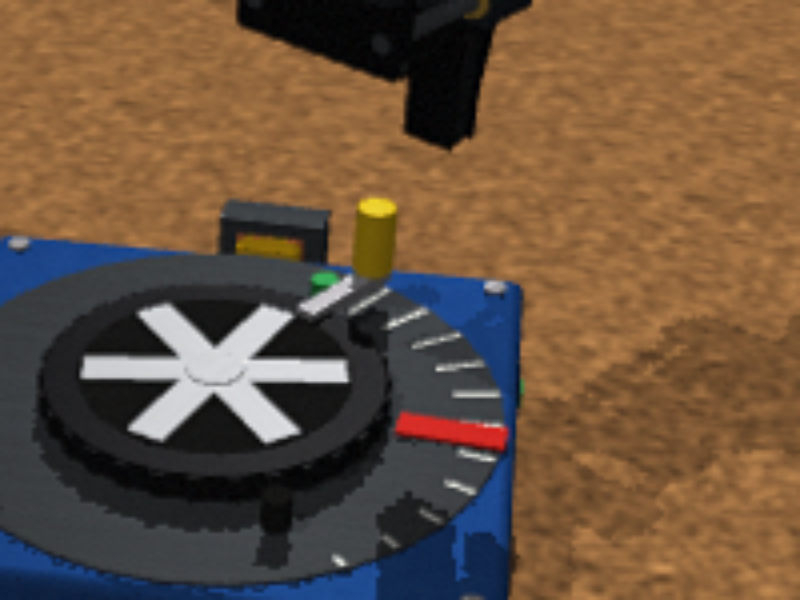

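>>> {"method": "send_rows", "body": {"deltas": [{"tx": -3.5,"ty": 0,"tz": 0,"rx": 0,"ry": 0,"rz": 0},{"tx": -6.8,"ty": -0.1,"tz": 0,"rx": 0,"ry": 0,"rz": 0},{"tx": -6.8,"ty": -0.1,"tz": 2.5,"rx": 0,"ry": 0,"rz": 0},{"tx": -6.8,"ty": -0.1,"tz": 5,"rx": 0,"ry": 0,"rz": 0},{"tx": -6.8,"ty": -0.1,"tz": 7.3,"rx": 0,"ry": 0,"rz": 0}]}}

```text
time: 7.13
position: [0.5805, -0.0607, 0.109]
tool_rot: [0.191, 0.982, 0.0, -0.001]
ft_force: [0.5, -0.2, -0.9]
grip_width: 0.0003
```

```bash
sed -i '$d' st.py; cat >> st.py <<'E'
import sys
s=float(sys.argv[1])
delta([pose(float(a),s,.115) for a in sys.argv[2:]])
E
python3 st.py -.0185 2.0 1.96 1.92 1.88
```

```text
t=7.13 p [ 0.5805 -0.0607  0.109 ] F [ 0.47 -0.21 -0.91] q [-0.3   0.62  1.63  0.    0.88 -1.48] lev az-a 2.319 r 0.1101
Ftool [-0.52 -0.02  0.91]
t [ 1.6  -0.04 -0.6 ] r [-0.    -0.002  0.005]
t [ 2.02 -0.1  -0.6 ] r [-0.    -0.002  0.045]
t [ 2.45 -0.15 -0.6 ] r [-0.    -0.002  0.085]
t [ 2.87 -0.18 -0.6 ] r [-0.    -0.002  0.125]
```

>>> {"method": "send_rows", "body": {"deltas": [{"tx": 0.4,"ty": 0,"tz": -0.4,"rx": 0,"ry": 0,"rz": 0},{"tx": 0.8,"ty": 0,"tz": -0.4,"rx": 0,"ry": 0,"rz": 0},{"tx": 1.2,"ty": 0,"tz": -0.4,"rx": 0,"ry": 0,"rz": 0},{"tx": 1.5,"ty": 0,"tz": -0.4,"rx": 0,"ry": 0,"rz": 0},{"tx": 1.8,"ty": 0,"tz": -0.4,"rx": 0,"ry": 0,"rz": 0.01}]}}

```text
time: 7.55
position: [0.5653, -0.0542, 0.1174]
tool_rot: [0.196, 0.981, -0.0, 0.002]
ft_force: [2.1, -2.4, -0.9]
grip_width: 0.0002
```

```bash
python3 st.py -.0185 2.0 1.93 1.88 1.83 1.78 1.73
```

```text
t=7.55 p [ 0.5653 -0.0542  0.1174] F [ 2.08 -2.42 -0.88] q [-0.29  0.59  1.67 -0.    0.87 -1.47] lev az-a 2.171 r 0.1058
Ftool [-2.85 -1.43  0.9 ]
t [-0.05 -0.07  0.24] r [ 0.     0.004 -0.005]
t [ 0.68 -0.18  0.24] r [0.    0.004 0.065]
t [ 1.22 -0.22  0.23] r [0.    0.004 0.115]
t [ 1.75 -0.24  0.23] r [0.    0.004 0.165]
t [ 2.28 -0.23  0.23] r [0.001 0.004 0.215]
t [ 2.81 -0.2   0.23] r [0.001 0.004 0.265]
```

>>> {"method": "send_rows", "body": {"deltas": [{"tx": 0.6,"ty": -0.1,"tz": 0.1,"rx": 0,"ry": 0,"rz": 0.06},{"tx": 1.2,"ty": -0.15,"tz": 0.15,"rx": 0,"ry": 0,"rz": 0.115},{"tx": 1.75,"ty": -0.17,"tz": 0.15,"rx": 0,"ry": 0,"rz": 0.165},{"tx": 2.28,"ty": -0.17,"tz": 0.15,"rx": 0,"ry": 0,"rz": 0.215},{"tx": 2.8,"ty": -0.15,"tz": 0.15,"rx": 0,"ry": 0,"rz": 0.265}]}}

```text
time: 7.97
position: [0.54, -0.0455, 0.1164]
tool_rot: [0.325, 0.946, -0.0, 0.004]
ft_force: [1.5, -2.1, 1.1]
grip_width: 0.0005
```

```bash
python3 st.py -.0185 1.75 1.7 1.65 1.6 1.55 1.5 1.45
```

```text
t=7.97 p [ 0.54   -0.0455  0.1164] F [ 1.47 -2.12  1.12] q [-0.29  0.57  1.74 -0.    0.82 -1.2 ] lev az-a 1.917 r 0.1062
Ftool [-2.47 -0.77 -1.1 ]
t [-0.09 -0.03  0.14] r [ 0.002  0.007 -0.022]
t [ 0.44 -0.12  0.14] r [0.002 0.007 0.028]
t [ 0.97 -0.18  0.14] r [0.002 0.007 0.078]
t [ 1.5  -0.22  0.13] r [0.002 0.007 0.128]
t [ 2.03 -0.23  0.13] r [0.003 0.007 0.178]
t [ 2.57 -0.22  0.13] r [0.003 0.007 0.228]
t [ 3.1  -0.17  0.12] r [0.003 0.006 0.278]
```

>>> {"method": "send_rows", "body": {"deltas": [{"tx": 0.5,"ty": -0.05,"tz": 0.1,"rx": 0,"ry": 0,"rz": 0.035},{"tx": 1.0,"ty": -0.12,"tz": 0.1,"rx": 0,"ry": 0,"rz": 0.085},{"tx": 1.5,"ty": -0.15,"tz": 0.1,"rx": 0,"ry": 0,"rz": 0.13},{"tx": 2.05,"ty": -0.17,"tz": 0.1,"rx": 0,"ry": 0,"rz": 0.18},{"tx": 2.55,"ty": -0.15,"tz": 0.1,"rx": 0,"ry": 0,"rz": 0.23}]}}

```text
time: 8.38
position: [0.5187, -0.031, 0.1154]
tool_rot: [0.431, 0.902, 0.0, 0.003]
ft_force: [1.5, -1.5, 2.0]
grip_width: -0.0
```

```bash
python3 st.py -.0185 1.5 1.45 1.4 1.35 1.3 1.25 
```

```text
t=8.38 p [ 0.5187 -0.031   0.1154] F [ 1.53 -1.53  1.99] q [-0.27  0.55  1.8  -0.    0.79 -0.95] lev az-a 1.674 r 0.1061
Ftool [-2.17  0.23 -1.97]
t [-0.01 -0.05  0.04] r [ 0.003  0.006 -0.002]
t [ 0.52 -0.13  0.03] r [0.003 0.006 0.048]
t [ 1.05 -0.19  0.03] r [0.004 0.006 0.098]
t [ 1.58 -0.21  0.03] r [0.004 0.006 0.148]
t [ 2.11 -0.21  0.02] r [0.004 0.006 0.198]
t [ 2.64 -0.19  0.02] r [0.004 0.005 0.248]
```

>>> {"method": "send_rows", "body": {"deltas": [{"tx": 0.55,"ty": -0.08,"tz": 0,"rx": 0,"ry": 0,"rz": 0.05},{"tx": 1.1,"ty": -0.12,"tz": 0,"rx": 0,"ry": 0,"rz": 0.1},{"tx": 1.6,"ty": -0.15,"tz": 0,"rx": 0,"ry": 0,"rz": 0.15},{"tx": 2.1,"ty": -0.15,"tz": 0,"rx": 0,"ry": 0,"rz": 0.2},{"tx": 2.6,"ty": -0.13,"tz": 0,"rx": 0,"ry": 0,"rz": 0.25}]}}

```text
time: 8.8
position: [0.5012, -0.0115, 0.1152]
tool_rot: [0.54, 0.842, 0.001, 0.003]
ft_force: [0.9, -3.0, 1.1]
grip_width: -0.0001
```

```bash
python3 st.py -.0185 1.25 1.2 1.15 1.1 1.07 1.03 1.0 
```

```text
t=8.80 p [ 0.5012 -0.0115  0.1152] F [ 0.86 -2.97  1.08] q [-0.25  0.53  1.84 -0.    0.76 -0.67] lev az-a 1.426 r 0.1061
Ftool [-3.06 -0.45 -1.07]
t [ 0.01 -0.05  0.02] r [ 0.004  0.004 -0.002]
t [ 0.54 -0.13  0.02] r [0.004 0.004 0.048]
t [ 1.07 -0.19  0.02] r [0.004 0.004 0.098]
t [ 1.6  -0.21  0.01] r [0.005 0.004 0.148]
t [ 1.92 -0.22  0.01] r [0.005 0.004 0.178]
t [ 2.34 -0.21  0.01] r [0.005 0.004 0.218]
t [ 2.66 -0.19  0.01] r [0.005 0.004 0.248]
```

>>> {"method": "send_rows", "body": {"deltas": [{"tx": 0.5,"ty": -0.08,"tz": 0,"rx": 0,"ry": 0,"rz": 0.05},{"tx": 1.0,"ty": -0.12,"tz": 0,"rx": 0,"ry": 0,"rz": 0.1},{"tx": 1.4,"ty": -0.15,"tz": 0,"rx": 0,"ry": 0,"rz": 0.135},{"tx": 1.7,"ty": -0.15,"tz": 0,"rx": 0,"ry": 0,"rz": 0.165},{"tx": 1.9,"ty": -0.15,"tz": 0,"rx": 0,"ry": 0,"rz": 0.18}]}}

```text
time: 9.22
position: [0.4913, 0.0056, 0.1149]
tool_rot: [0.613, 0.79, 0.001, 0.002]
ft_force: [-0.8, -2.2, 1.8]
grip_width: 0.0006
```

```bash
python3 st.py -.0185 1.05 1.0 .97 .95 .93 .92; python3 - <<'E'
from wt import *
c=wcam();cv2.imwrite("pics/w6.png",c["color"][:,:,::-1]);redtab(c)
for n in("side","scene"):
    c=robot.camera(n);c["name"]=n;knobtop(c);redtab(c)
    if n=="side":cv2.imwrite("pics/s6.png",cv2.resize(c["color"][150:310,280:480],None,fx=4,fy=3.75)[:,:,::-1])
E
```

```text
t=9.22 p [0.4913 0.0056 0.1149] F [-0.77 -2.16  1.76] q [-0.22  0.52  1.87 -0.    0.75 -0.47] lev az-a 1.24 r 0.1063
Ftool [-1.9  -1.27 -1.76]
t [ 0.16 -0.05 -0.01] r [0.004 0.002 0.02 ]
t [ 0.69 -0.12 -0.01] r [0.004 0.002 0.07 ]
t [ 1.01 -0.15 -0.01] r [0.004 0.002 0.1  ]
t [ 1.22 -0.17 -0.01] r [0.004 0.002 0.12 ]
t [ 1.44 -0.17 -0.02] r [0.004 0.002 0.14 ]
t [ 1.54 -0.18 -0.02] r [0.004 0.002 0.15 ]
tab n 2821 mean [0.4888 0.0381] ang [0.929  0.1001] rect [0.4889 0.038 ] [0.0442 0.0143] 5.83 ang [0.9298 0.1   ]
net knob 0.63 [399.9 233.1] [0.4874 0.0185 0.14  ] ang [1.1126 0.1054]
tab n 173 mean [0.4907 0.037 ] ang [0.9416 0.0984] rect [0.4906 0.0367] [0.0437 0.017 ] 5.58 ang [0.9449 0.0985]
net knob 0.71 [360.2 178.6] [0.4875 0.0346 0.14  ] ang [0.9612 0.1019]
tab n 87 mean [0.4851 0.0383] ang [0.9229 0.1038] rect [0.4849 0.0378] [0.0362 0.0144] 5.68 ang [0.9274 0.104 ]
```

View pics/w6.png

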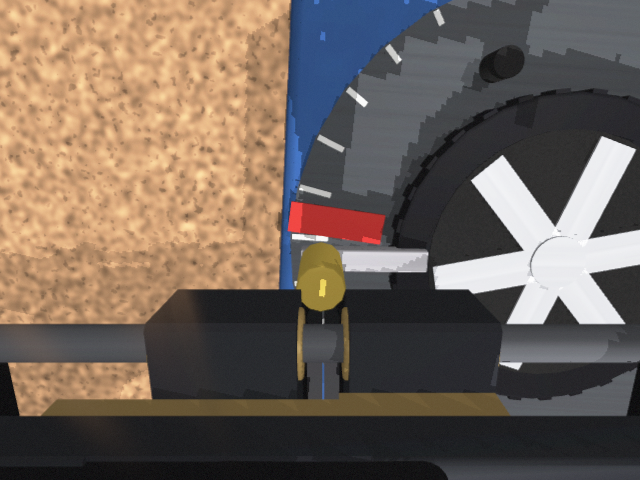

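View pics/s6.png

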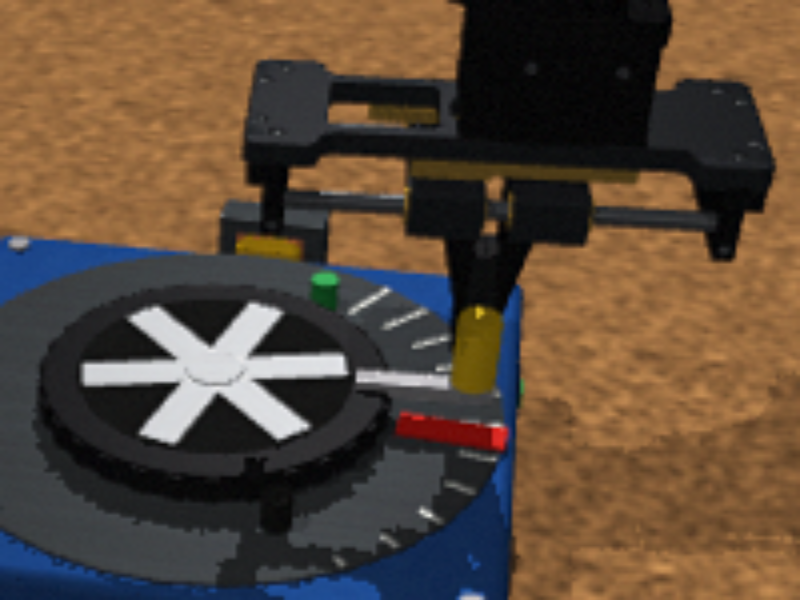

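```bash
cat >> wt.py <<'E'
def bar(c,a0):
    h=cv2.cvtColor(c["color"],cv2.COLOR_RGB2HSV)
    m=((h[...,1]<40)&(h[...,2]>110)).astype(np.uint8)
    n,l,s,ce=cv2.connectedComponentsWithStats(m)
    for i in range(1,n):
        if s[i,4]<30: continue
        w=world(c,ce[i],.105);a,r=ang(w)
        if abs(a-a0)<.15 and .07<r<.105:
            v,u=np.where(l==i);P=np.array([world(c,(x,y),.105)[:2] for x,y in zip(u,v)])
            A=np.array([ang(p) for p in P]);k=(A[:,1]>.077)&(A[:,1]<.092)
            R=cv2.minAreaRect(P.astype(np.float32))
            print("bar n",s[i,4],"mean ang",A[k].mean(0).round(4),"mid",((A[k,0].min()+A[k,0].max())/2).round(4),"rect",np.round(R[0],4),np.round(R[1],4),round(R[2],2),"ang",np.round(ang(R[0]),4))
E
python3 - <<'E'
from wt import *
c=wcam();redtab(c);bar(c,1.06)
E
```

```text
tab n 2846 mean [0.4888 0.0381] ang [0.9289 0.1001] rect [0.4889 0.038 ] [0.0442 0.0143] 5.81 ang [0.9297 0.1   ]
bar n 1927 mean ang [1.0637 0.0845] mid 1.0644 rect [0.5116 0.0299] [0.0392 0.01  ] 14.49 ang [1.0634 0.079 ]
```

>>> {"method": "send_rows", "body": {"deltas": [{"tx": 0.3,"ty": -0.02,"tz": 0,"rx": 0,"ry": 0,"rz": 0.03},{"tx": 0.6,"ty": -0.05,"tz": 0,"rx": 0,"ry": 0,"rz": 0.06},{"tx": 0.85,"ty": -0.08,"tz": 0,"rx": 0,"ry": 0,"rz": 0.085},{"tx": 1.05,"ty": -0.1,"tz": 0,"rx": 0,"ry": 0,"rz": 0.105},{"tx": 1.05,"ty": -0.1,"tz": 0,"rx": 0,"ry": 0,"rz": 0.105}]}}

```text
time: 9.93
position: [0.4865, 0.0159, 0.1135]
tool_rot: [0.653, 0.757, 0.0, 0.0]
ft_force: [0.9, -1.2, 1.2]
grip_width: 0.0006
```

```bash
python3 st.py -.0185 .96 .95 .94 .93 .92; python3 - <<'E'
from wt import *
c=wcam();redtab(c);bar(c,.96);cv2.imwrite("pics/w7.png",c["color"][:,:,::-1])
E
```

```text
t=9.93 p [0.4865 0.0159 0.1135] F [ 0.86 -1.21  1.18] q [-0.2   0.52  1.88 -0.    0.74 -0.34] lev az-a 1.134 r 0.1071
Ftool [-1.32  0.68 -1.18]
t [ 0.    0.05 -0.15] r [0.    0.    0.005]
t [ 0.11  0.03 -0.15] r [0.    0.    0.015]
t [ 0.21  0.01 -0.15] r [0.    0.    0.025]
t [ 0.32 -0.   -0.15] r [0.    0.    0.035]
t [ 0.42 -0.02 -0.15] r [0.    0.    0.045]
tab n 1686 mean [0.4865 0.0404] ang [0.9042 0.1022] rect [0.4889 0.0387] [0.0442 0.0141] 8.47 ang [0.9231 0.0999]
bar n 1979 mean ang [0.9641 0.0845] mid 0.9621 rect [0.5096 0.0375] [0.0409 0.0112] 6.12 ang [0.965  0.0796]
```

View pics/w7.png

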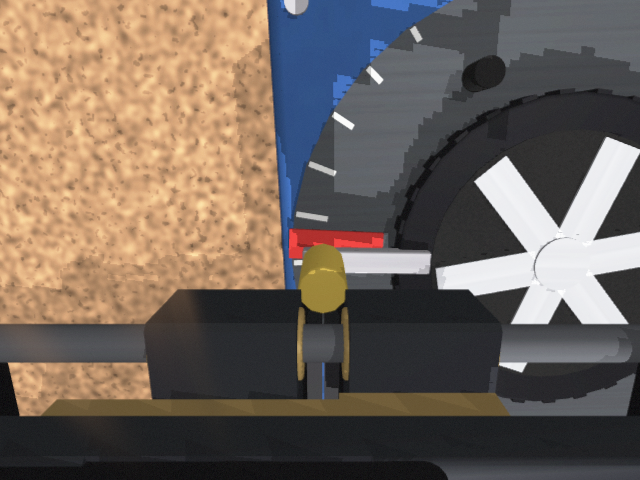

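>>> {"method": "send_rows", "body": {"deltas": [{"tx": 0.12,"ty": 0,"tz": 0,"rx": 0,"ry": 0,"rz": 0.012},{"tx": 0.24,"ty": -0.02,"tz": 0,"rx": 0,"ry": 0,"rz": 0.024},{"tx": 0.35,"ty": -0.03,"tz": 0,"rx": 0,"ry": 0,"rz": 0.034},{"tx": 0.35,"ty": -0.03,"tz": 0,"rx": 0,"ry": 0,"rz": 0.034},{"tx": 0.35,"ty": -0.03,"tz": 0,"rx": 0,"ry": 0,"rz": 0.034}]}}

```text
time: 10.4
position: [0.4855, 0.0194, 0.1134]
tool_rot: [0.666, 0.746, -0.0, -0.0]
ft_force: [-1.4, -1.0, 1.3]
grip_width: 0.0006
```

```bash
python3 st.py -.0185 .93 .92; python3 - <<'E'
from wt import *
c=wcam();redtab(c);bar(c,.93)
E
```

```text
t=10.40 p [0.4855 0.0194 0.1134] F [-1.41 -0.98  1.32] q [-0.19  0.52  1.88  0.    0.74 -0.3 ] lev az-a 1.1 r 0.107
Ftool [-0.82 -1.51 -1.32]
t [-0.04  0.05 -0.16] r [-0.    -0.     0.001]
t [ 0.06  0.03 -0.16] r [-0.    -0.     0.011]
tab n 1128 mean [0.4846 0.0408] ang [0.8979 0.104 ] rect [0.4889 0.0382] [0.044  0.0142] 6.54 ang [0.928 0.1  ]
bar n 1978 mean ang [0.9298 0.0846] mid 0.9309 rect [0.5096 0.0401] [0.0403 0.0107] 5.78 ang [0.9318 0.0792]
```

>>> {"method": "send_rows", "body": {"deltas": [{"tx": -0.4,"ty": 0,"tz": 0,"rx": 0,"ry": 0,"rz": 0},{"tx": -1.2,"ty": 0,"tz": 0,"rx": 0,"ry": 0,"rz": 0},{"tx": -2,"ty": 0,"tz": -1.5,"rx": 0,"ry": 0,"rz": 0},{"tx": -2,"ty": 0,"tz": -5,"rx": 0,"ry": 0,"rz": 0},{"tx": -2,"ty": 0,"tz": -8,"rx": 0,"ry": 0,"rz": 0}]}}

```text
time: 10.87
position: [0.4875, -0.0014, 0.1937]
tool_rot: [0.667, 0.745, -0.0, -0.001]
ft_force: [0.7, -0.6, -0.7]
grip_width: 0.0002
```

>>> {"method": "send_rows", "body": {"deltas": [{"tx": -2,"ty": 0,"tz": -3,"rx": 0,"ry": 0,"rz": 0},{"tx": -4,"ty": 0,"tz": -6,"rx": 0,"ry": 0,"rz": 0},{"tx": -4,"ty": 0,"tz": -8,"rx": 0,"ry": 0,"rz": 0},{"tx": -4,"ty": 0,"tz": -8,"rx": 0,"ry": 0,"rz": 0},{"tx": -4,"ty": 0,"tz": -8,"rx": 0,"ry": 0,"rz": 0}]}}

```text
time: 11.28
position: [0.493, -0.0411, 0.2744]
tool_rot: [0.666, 0.746, 0.001, 0.001]
ft_force: [0.6, 1.0, -0.2]
grip_width: 0.0008
```

```bash
python3 - <<'E'
from wt import *
state()
c=wcam();redtab(c);bar(c,.93);c["name"]="wrist";knobtop(c);cv2.imwrite("pics/w8.png",c["color"][:,:,::-1])
for n in("side","scene"):
    c=robot.camera(n);c["name"]=n;knobtop(c)
    for l,z in(("toroid",0),("heatsink",0),("transformer",0),("capacitor",.085)):
        r=robot.tip_of(l,n)
        if r: print(l,np.round(world(c,r[0]["xy"],z),3))
    if n=="side":cv2.imwrite("pics/s8.png",cv2.resize(c["color"][150:310,280:480],None,fx=4,fy=3.75)[:,:,::-1])
E
```

```text
t=11.28 p [ 0.493  -0.0411  0.2744] F [ 0.58  0.99 -0.18] q [-0.31  0.29  1.69  0.    1.17 -0.42] lev az-a 1.576 r 0.1312
tab n 145 mean [0.4706 0.0353] ang [0.9353 0.1185] rect [0.4719 0.0361] [0.009 0.014] 6.48 ang [0.9298 0.1171]
bar n 645 mean ang [0.934  0.0843] mid 0.9384 rect [0.5107 0.0398] [0.0387 0.0097] 6.48 ang [0.9382 0.0781]
net knob 0.69 [319.6 125.1] [0.482  0.0367 0.14  ] ang [0.9351 0.107 ]
net knob 0.82 [399.9 238.2] [0.4842 0.0324 0.14  ] ang [0.9776 0.1054]
toroid [0.766 0.1   0.   ]
heatsink [0.507 0.239 0.   ]
transformer [ 0.638 -0.188  0.   ]
capacitor [0.666 0.163 0.085]
net knob 0.8 [366.1 178.9] [0.4835 0.0448 0.14  ] ang [0.8592 0.1049]
toroid [0.757 0.096 0.   ]
heatsink [0.501 0.239 0.   ]
transformer [ 0.628 -0.168  0.   ]
capacitor [0.658 0.168 0.085]
```

View pics/w8.png

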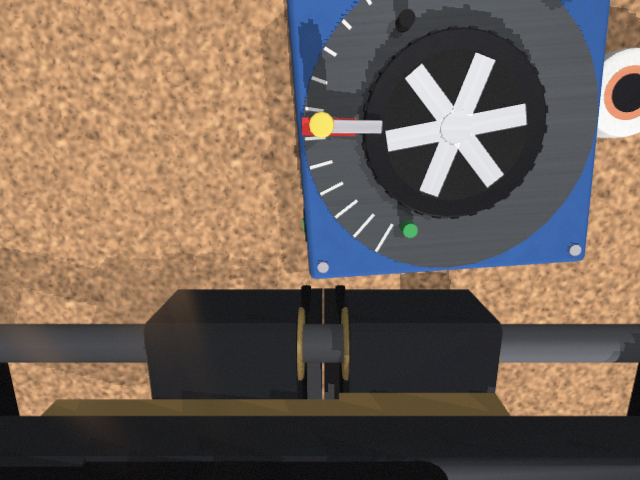

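View pics/s8.png

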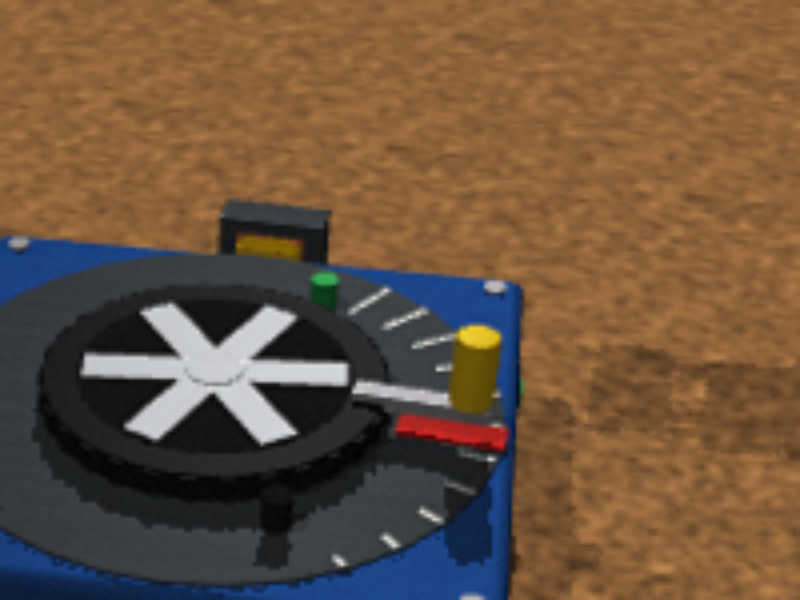

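```bash
python3 - <<'E'
import cv2
a=cv2.imread("pics/w8.png")[90:165,290:390];cv2.imwrite("pics/w8z.png",cv2.resize(a,None,fx=8,fy=8,interpolation=cv2.INTER_NEAREST))
E
```

```text
(no output)
```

View pics/w8z.png

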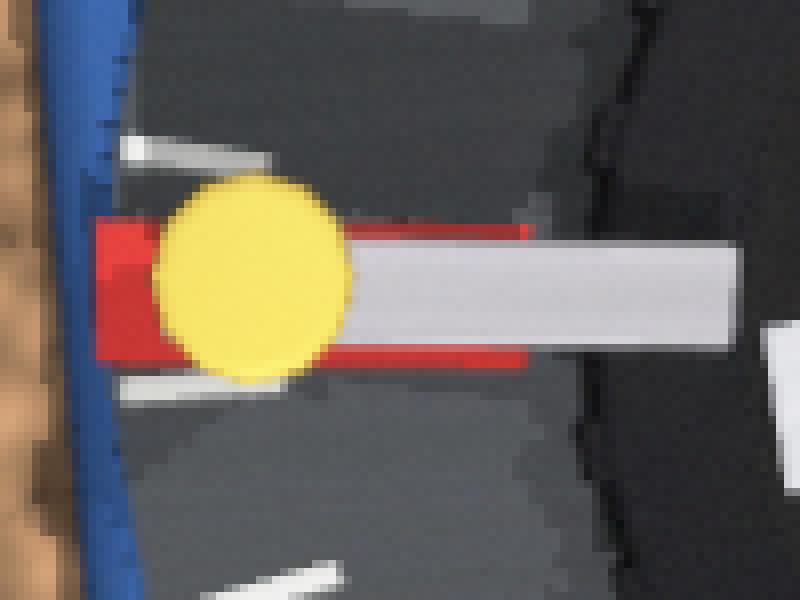

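```bash
python3 -c "
from rig import robot
print(robot.hand_in(), robot.get_obs()['time'])"
```

```text
the job is handed in; nothing more can be done
the job is handed in; nothing more can be done
```

I pushed the lever anticlockwise to the open stop, then back clockwise until it stood over the red tab. I then lifted the arm clear and handed the job in at about 12 s.

- **Pushing:** I used the closed fingertips against the knob only. Most pushes measured about 2–5 N, and the push against the open stop peaked at about 10 N.
- **Open stop:** at the stop the lever no longer moved when I commanded another 3 mm. The cameras put it at 2.00 rad, beside the green post.
- **Final position:** the wrist camera, nearly overhead, put the lever at 0.930–0.938 rad and the tab at 0.93 rad. The tab shows almost evenly on both sides of the bar, so I estimate the error at no more than about 0.5 mm.
- **Disagreement:** the knob finder gave 0.98 rad from the side camera and 0.86 rad from the scene camera. I trusted the overhead view because those two look at an angle and their readings differ by more than the lever could be off.
- **Loose parts:** the toroid, heat sink, transformer and capacitor were found where they started, to within the finder's scatter of a few millimetres to about 1 cm.

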